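# Roll the four-way tube rack over into its bay

## Task

The empty grey four-way tube rack lies beside the taped bay on the bench with its small wells up; the face with the three large wells is underneath. Roll it over sideways towards the bay, one face at a time, letting it come to rest on each face and never picking it up off the bench, so that after two rolls it lies squarely inside the tape outline with the large wells up. Leave the other rack, loaded with capped tubes, where it stands.

Things in the scene. Friction and masses are not known exactly. Their poses are not given: they have to be found in the camera images.
- rack_mid (a point): Centre of the empty grey rack: a loose square bar, 130 x 56 x 56 mm, 0.3 kg; at rest its centre is 28 mm up. x runs along its length; z (up at the start) out of the small-well face. Grippy (friction near 1): pushed level it may jam or slide; a fingertip on the outer long face above half height, moved forward and up at 35 degrees, tips it about its far lower edge; past 45 degrees it falls over.
- rack_large (a point): Centre of the empty rack's face with three large 30 mm wells; it lies on the bench at the start and must end on top, 56 mm up. Same axes as rack_mid. The faces either side of it have five middle-sized wells each.
- bay_mid (a point): Centre of the taped bay, at bench height: flat black tape 10 mm wide, fixed, clear inside 180 mm (its x) by 116 mm (its y), z up. The empty rack starts about 116 mm (two face widths) from it on its +y or -y side, length along the bay's x within 4 degrees, 70 mm of free bench behind it, and must end with its length along the bay's x.
- loaded_mid (a point): Centre of the body of the loaded rack, a bystander: same grey body (130 x 56 x 56 mm, centre 28 mm up, z up), with five capped tubes standing in it to 105 mm over the bench. It stands on the bay's other side, about 116 mm from the bay's centre.
Not all that is in view belongs to the job. Leave any red look-alike of the part that bears rack_mid alone.

How it is judged:
By the outcome, as a careful person would: the job done as asked, in the order asked, and still so for the second after the job is handed in, with the robot touching nothing.
It also fails if it takes over 48 s, if anything falls off the work surface, if the arm or the gripper's body presses on something with over 40 N, if the wrist force passes 120 N, or if a joint passes its speed limit or range.

## Robot

A 6-joint arm with a two-finger parallel gripper is mounted at the origin on the work surface. World frame = base frame: x ahead of the robot, y to its left, z up, the work surface at z = 0. Lengths are in mm, angles in degrees, forces in N, time in s.
With the tool pointing down it reaches from about 350 to 850 mm from the base axis. Payload 8.1 kg.
Tool frame: the origin (TCP) lies between the finger pads; the fingertips stand 22 mm ahead of it and the grasp point (between the pads) lies 3 mm ahead of it (r.nose_length is the z of the fingertips in the tool frame, in mm); z points along the fingers, x is the direction in which the jaws open and shut, and the axes are right-handed (so a half turn about z gives the same grasp; the last joint's range is limited). The gripper opens to 85 mm and grips with 20 to 120 N. Pads are 22 mm wide; open, the fingers measure 114 mm over their backs; the gripper's body (76 mm by 85 mm) begins 54 mm behind the grasp point. The pads swing forward as they close: fully open they stand 13 mm farther back than shut.
Start: joints at [-79.549, 7.471, 85.268, -0, 87.261, -4.893], TCP at [158.787, -578.612, 253.292] pointing down, gripper open.
Joint ranges: [-169.43, 169.43], [-51.17, 129.36], [1.28, 143.12], [-76.62, 256.62], [0, 156.53], [-152.29, 152.29]. Speed limits (degrees/s): [136.94, 136.94, 159.86, 180, 180, 180].

## Interface

Orientations are given as [roll, pitch, yaw] about the fixed x, y, z axes, in that order (R = Rz(yaw) Ry(pitch) Rx(roll)).
In Python, from bench import r gives the robot as it stands.
- The arm moves only by the shell command python3 -m jog 'ROWS' [FORCE]. ROWS is JSON, a list of rows, each a list of 5 numbers: the shift along the tool's x, y, z in m, then the turn about the tool's z in degrees, then the opening in per cent of the stroke, from 0 (shut) to 100 (fully open). A call has 1 to 8 rows; each row is the pose to reach, as a shift and turn from the pose measured when the call began, along the tool's axes at that moment; what a row does not reach only later rows make up. A row lasts 1/10 s, in which the tool goes at most 50 mm and 8.59 degrees, less where a joint would pass 70% of its speed; a pose out of reach is approached as far as the arm can. A call with a gripper value outside its range is refused whole. The fingers move at their own pace and stop on an object; FORCE is the grip in N (left out, the last holds). Time passes only in rows, so rows that repeat a pose let the fingers close. It gives the time, the measured TCP pose, the force and the opening at its end, in the units of the state.
- r.sense(): the state, without advancing time (a new reading comes with each control period).
- r.snapshot(name): name is "side" or "top"; returns a dict with "image" (400x640x3 uint8, red, green, blue), "K" (3x3 intrinsics, pixels), "distortion" ([k1, k2, p1, p2, k3] as OpenCV has them; the pictures are not rectified), "T" (4x4, takes a point from camera to world coordinates). Camera axes: x right, y down, z forward; pixel columns grow to the right and rows downward; lengths in mm; the calibration is good to about 2 mm. A picture is of the moment at which its call begins. There is no depth.
- r.hand_in(): hands the job in, once; it reports no verdict.
Trained networks look in a picture, given as the dict that the camera call returned (one of the last four; its "shot" number tells which), for a name from the list of things; names that differ only in an ending like _2 or _b are one class to them, and where a whole thing is asked for, a point or a joint stands for the part that bears it (a point fixed in the world has none). Each returns a list of dicts, best first, with "conf" (0 to 1); they miss things now and then, are a little off and sometimes report something else, mostly with a low value. They report only what shows in the picture. A call takes as long as a camera call. They do not tell look-alikes from the thing itself.
- r.search_frame(picture, label): "bbox" ([left, top, right, bottom] in pixels, round what is visible of it).
- r.pinpoint(picture, label): "uv" ([column, row] in pixels: a listed point, or the origin of a listed thing).
The state is a dict: "time": time; "joint_pos": joint angles; "qd": joint speeds; "joint_efforts": joint torques, N m; "tool_pos": TCP position; "tcp_rot": TCP orientation; "ft_force": force on the tool from outside, world axes, zero at the start; "wrist_torque": the same for the moment, N m; "finger_gap": finger opening in mm.
Only numpy, scipy, OpenCV 4.12 (cv2) and the standard library are available. Lean on these libraries where they do the work, as an engineer would, in place of code of your own. Each camera call takes 0.05 s, during which the arm holds its last target. There are 200 camera calls.

## Working session

There is one attempt and no reset: what is moved stays moved. The work goes in short steps, Python scripts to look and compute and a shell command to move; the robot and the scene stay as the last step left them, time stands still between calls to the robot, and variables do not carry over. Pictures are saved under pics/ and viewed, about 8 in all and at most 12, crops included, and the job is handed in when it is done.

```bash
ls; mkdir -p pics; cat > h.py <<'E'
import numpy as np, cv2
from bench import r
def ray(p,uv):
    n=cv2.undistortPoints(np.array([[uv]],float),np.array(p["K"],float),np.array(p["distortion"],float))[0,0]
    T=np.array(p["T"]);return T[:3,3],T[:3,:3]@np.array([n[0],n[1],1.])
def atz(p,uv,z):
    o,d=ray(p,uv);return (o+d*(z-o[2])/d[2]).round(1)
def proj(p,X):
    T=np.linalg.inv(np.array(p["T"]));rv=cv2.Rodrigues(T[:3,:3])[0]
    return cv2.projectPoints(np.array(X,float).reshape(-1,1,3),rv,T[:3,3],np.array(p["K"],float),np.array(p["distortion"],float))[0][:,0].round(1)
def save(p,n): cv2.imwrite(f"pics/{n}.png",cv2.cvtColor(p["image"],cv2.COLOR_RGB2BGR))
E
python3 - <<'E'
from h import *
print(r.sense())
Z=dict(rack_mid=28,rack_large=0,bay_mid=0,loaded_mid=28)
for n in("top","side"):
    p=r.snapshot(n);save(p,n+"0");print(n,np.array(p["T"]).round(2).tolist())
    for k in Z:
        for d in r.pinpoint(p,k)[:4]:print(k,d["uv"],d["conf"],atz(p,d["uv"],Z[k]))
        for d in r.search_frame(p,k)[:3]:print("  box",d)
E
```

```text
pics
{'time': 0.0, 'joint_pos': array([-7.95494883e+01,  7.51535082e+00,  8.53297854e+01,  7.83835156e-05,
        8.72619804e+01, -4.89139487e+00]), 'qd': array([-0.0260234 , -0.13706019, -0.08493252, -0.0111391 , -0.01499317,
        0.06843045]), 'joint_efforts': array([-2.93036273e-04, -5.69390416e+01, -5.00551093e+01, -4.94259541e-05,
        1.45809213e-02,  8.01676720e-06]), 'tool_pos': array([ 158.69214587, -578.09960255,  252.23701927]), 'tcp_rot': array([-1.79990788e+02,  1.06719889e-01, -7.46580886e+01]), 'ft_force': array([ 0.2107498 ,  0.05348278, -0.40603706]), 'wrist_torque': array([ 0.01377872, -0.05125567,  0.08258667]), 'finger_gap': 85.25587193707051}
top [[0.01, -0.98, 0.19, 311.96], [-1.0, -0.01, -0.01, 73.91], [0.01, -0.19, -0.98, 1063.27], [0.0, 0.0, 0.0, 1.0]]
rack_mid [243.2, 118.1] 0.88 [692.1 244.1  28. ]
rack_mid [283.2, 277.8] 0.62 [349.2 148.2  28. ]
rack_mid [320.7, 147.1] 0.59 [628.3  74.5  28. ]
  box {'bbox': [297.1, 111.2, 340.2, 181.8], 'conf': 0.96}
  box {'bbox': [247.2, 254.6, 315.0, 306.0], 'conf': 0.78}
  box {'bbox': [228.5, 84.9, 259.9, 151.
[... 650 characters left out ...]
] 0.87 [347.8 150.8  28. ]
rack_mid [267.0, 208.0] 0.68 [633.3  65.3  28. ]
  box {'bbox': [379.7, 240.5, 432.6, 328.9], 'conf': 0.75}
  box {'bbox': [231.9, 180.6, 304.2, 244.5], 'conf': 0.74}
  box {'bbox': [149.8, 246.2, 237.0, 303.3], 'conf': 0.6}
rack_large [267.7, 218.9] 0.8 [633.1  69.6   0. ]
rack_large [195.0, 283.6] 0.58 [697.3 247.7   0. ]
  box {'bbox': [230.2, 182.8, 300.0, 244.6], 'conf': 0.73}
  box {'bbox': [147.8, 243.7, 237.6, 306.1], 'conf': 0.6}
  box {'bbox': [379.4, 242.4, 433.1, 329.9], 'conf': 0.58}
  box {'bbox': [254.9, 153.7, 360.4, 228.4], 'conf': 0.57}
loaded_mid [335.8, 151.6] 0.59 [ 551.6 -141.2   28. ]
  box {'bbox': [309.7, 117.9, 367.2, 176.9], 'conf': 0.64}
```

View pics/top0.png

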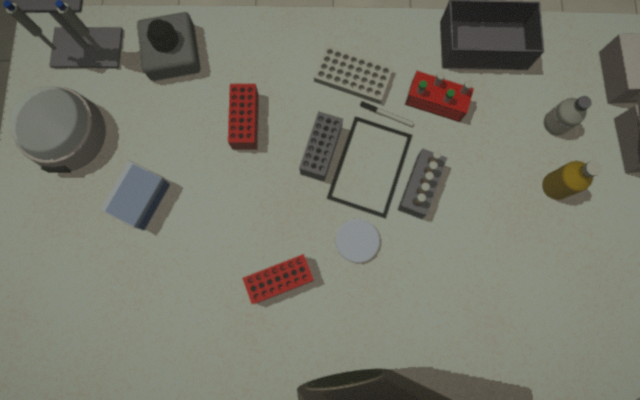

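View pics/side0.png

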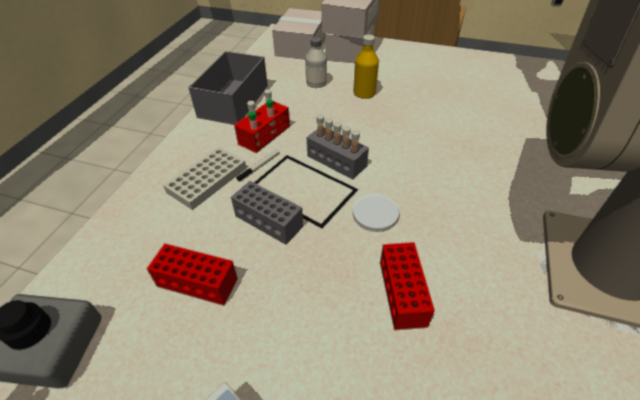

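The grey rack is at top ≈(322,146) and side ≈(267,210). The bay lies to its right, at ≈(370,166) in the top view, with the loaded rack beyond at (423,183). A pen sits near the bay's upper edge at (387,113). Next I'll get precise poses.

```bash
cat >> h.py <<'E'
from scipy.optimize import minimize
def bay(p,uv):
    g=cv2.cvtColor(p["image"],cv2.COLOR_RGB2GRAY)
    n,l=cv2.connectedComponents((g>95).astype(np.uint8),connectivity=4)
    m=(l==l[int(uv[1]),int(uv[0])]).astype(np.uint8)
    c=max(cv2.findContours(m,0,cv2.CHAIN_APPROX_NONE)[0],key=cv2.contourArea)[:,0]
    W=np.array([atz(p,u,0)[:2] for u in c],np.float32)
    return len(c),cv2.minAreaRect(W)
def corners(x,y,yaw,h=56,L=130,w=56):
    a=np.radians(yaw);R=np.array([[np.cos(a),-np.sin(a)],[np.sin(a),np.cos(a)]])
    b=np.array([[sx*L/2,sy*w/2] for sx in(-1,1) for sy in(-1,1)])@R.T+[x,y]
    return np.array([[*q,z] for q in b for z in(0,h)])
def fit(ps,x0):
    ms=[]
    for p in ps:
        pts=proj(p,corners(*x0));lo=pts.min(0)-12;hi=pts.max(0)+12
        im=p["image"].astype(int);lu=im.mean(2);ch=im[...,0]-im[...,2]
        m=((lu<120)&(ch<14)).astype(np.uint8)
        k=np.zeros_like(m);k[int(lo[1]):int(hi[1]),int(lo[0]):int(hi[0])]=1;m*=k
        m=cv2.morphologyEx(m,cv2.MORPH_OPEN,np.ones((7,7),np.uint8))
        m=cv2.morphologyEx(m,cv2.MORPH_CLOSE,np.ones((5,5),np.uint8));ms.append(m)
    def cost(v):
        c=0
        for p,m in zip(ps,ms):
            q=np.zeros((400,640),np.uint8);h=cv2.convexHull((proj(p,corners(*v))*16).astype(np.int32))
            cv2.fillConvexPoly(q,h,1,cv2.LINE_8,4);c+=1-(q&m).sum()/((q|m).sum())
        return c
    b=min((minimize(cost,np.array(x0)+[0,0,d],method="Nelder-Mead",options=dict(initial_simplex=np.array(x0)+[0,0,d]+np.array([[0,0,0],[8,0,0],[0,8,0],[0,0,6]]))) for d in(-4,4)),key=lambda s:s.fun)
    return b.x.round(1),round(b.fun,3),ms
E
python3 - <<'E'
from h import *
ps=[r.snapshot("top"),r.snapshot("side")]
for p in ps:print("bay",bay(p,proj(p,[[585,-30,0]])[0]))
a,b,ms=fit(ps,(630,70,-20));print(a,b)
for i in(0,1):
  print(fit(ps[i:i+1],(630,70,-20))[:2])
  im=ps[i]["image"].copy();im[ms[i]>0]=(0,255,0)
  for u in proj(ps[i],corners(*a)):cv2.circle(im,tuple(int(t) for t in u),1,(255,0,0),-1)
  ps[i]["v"]=cv2.resize(im[100:250,200:430] if i==0 else im[100:250,180:410],None,fx=2.5,fy=2.5)
cv2.imwrite("pics/m.png",cv2.cvtColor(np.vstack([q["v"] for q in ps])[:,:],cv2.COLOR_RGB2BGR)[::1])
E
python3 -c "
import cv2;i=cv2.imread('pics/m.png');cv2.imwrite('pics/m.png',cv2.resize(i,None,fx=.75,fy=.75))"
```

```text
bay (247, ((595.4549560546875, -33.66880798339844), (117.2016372680664, 180.4413299560547), 71.79975891113281))
bay (210, ((595.43212890625, -34.736358642578125), (118.23385620117188, 182.12705993652344), 71.66004180908203))
[629.5  73.8 -17.3] 0.09
(array([629.2,  74.1, -16.7]), np.float64(0.021))
(array([628.6,  74.4, -18.9]), np.float64(0.057))
```

View pics/m.png

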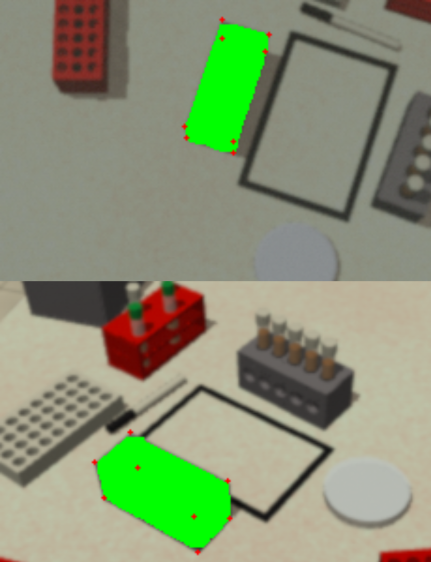

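```bash
cat >> h.py <<'E'
from scipy.spatial.transform import Rotation as Ro
B=np.array([595.5,-34.2]);YB=-18.3
bx=np.array([np.cos(np.radians(YB)),np.sin(np.radians(YB))]);by=np.array([-bx[1],bx[0]])
def tobay(xy): d=np.array(xy)[:2]-B;return np.array([d@bx,d@by]).round(1)
def go(xb,yb,z,yaw=YB):
    s=r.sense();R=Ro.from_euler("xyz",s["tcp_rot"],degrees=True).as_matrix()
    W=np.array([*(B+xb*bx+yb*by),z]);t=R.T@(W-s["tool_pos"])
    print("t",s["time"],"tcp_bay",tobay(s["tool_pos"]),s["tool_pos"][2].round(1),"yaw",s["tcp_rot"].round(2),"F",s["ft_force"].round(1))
    print("shift m",(t/1000).round(4),"turn",((s["tcp_rot"][2]-yaw+180)%360-180).round(2))
E
python3 -c "
from h import *
print(r.nose_length);go(-1,172,250)"
```

```text
22.0
t 1.0 tcp_bay [-243.7 -654. ] 253.3 yaw [180.    -0.   -74.65] F [-0.9  0.2  0.1]
shift m [-0.5532 -0.6597  0.0033] turn -56.35
```

```bash
python3 -m jog '[[-0.553,-0.66,0.003,-56.4,100],[-0.553,-0.66,0.003,-56.4,100],[-0.553,-0.66,0.003,-56.4,100],[-0.553,-0.66,0.003,-56.4,100],[-0.553,-0.66,0.003,-56.4,100],[-0.553,-0.66,0.003,-56.4,100],[-0.553,-0.66,0.003,-56.4,100],[-0.553,-0.66,0.003,-56.4,100]]'; python3 -c "
from h import *
go(-1,172,250)"
```

```text
time: 1.8
tool_pos: [387.3, -248.0, 252.3]
tcp_rot: [180.0, -0.1, -18.1]
ft_force: [1.2, -0.9, -0.3]
finger_gap: 85.6
t 1.8 tcp_bay [-130.5 -268.4] 252.3 yaw [ 1.7998e+02 -6.0000e-02 -1.8090e+01] F [ 1.2 -0.9 -0.3]
shift m [ 0.1312 -0.4399  0.0022] turn 0.21
```

```bash
python3 -m jog '[[0.131,-0.44,0.002,0.2,100],[0.131,-0.44,0.002,0.2,100],[0.131,-0.44,0.002,0.2,100],[0.131,-0.44,0.002,0.2,100],[0.131,-0.44,0.002,0.2,100],[0.131,-0.44,0.002,0.2,100],[0.131,-0.44,0.002,0.2,100],[0.131,-0.44,0.002,0.2,100]]'; python3 -m jog '[[0,0,0,0,100]]' >/dev/null; python3 -c "
from h import *
go(-1,172,90)"
```

```text
time: 2.6
tool_pos: [614.7, 81.4, 250.6]
tcp_rot: [180.0, -0.1, -18.3]
ft_force: [0.5, -0.3, 0.3]
finger_gap: 85.2
t 2.7 tcp_bay [-18.3 121.1] 248.8 yaw [-1.7995e+02  3.0000e-02 -1.8010e+01] F [-0.3  0.1 -0.3]
shift m [ 0.0177 -0.0507  0.1588] turn 0.29
```

```bash
python3 -m jog '[[0.018,-0.051,0,0.3,100],[0.018,-0.051,0,0.3,100],[0.018,-0.051,0.05,0.3,100],[0.018,-0.051,0.1,0.3,100],[0.018,-0.051,0.159,0.3,100],[0.018,-0.051,0.159,0.3,100],[0.018,-0.051,0.159,0.3,100]]'; python3 -c "
from h import *
go(-1,172,30)
for n in('top','side'):save(r.snapshot(n),n+'1')
a,b=cv2.imread('pics/top1.png')[40:240,200:460],cv2.imread('pics/side1.png')[130:330,140:400]
cv2.imwrite('pics/c1.png',cv2.resize(np.hstack([a,b]),None,fx=1.5,fy=1.5))
"
```

```text
time: 3.4
tool_pos: [647.4, 129.0, 88.1]
tcp_rot: [179.9, 0.3, -18.3]
ft_force: [0.4, 0.7, -0.2]
finger_gap: 85.0
t 3.4 tcp_bay [ -2.  171.2] 88.1 yaw [179.93   0.25 -18.33] F [ 0.4  0.7 -0.2]
shift m [ 0.0012 -0.0009  0.0581] turn -0.03
```

View pics/c1.png

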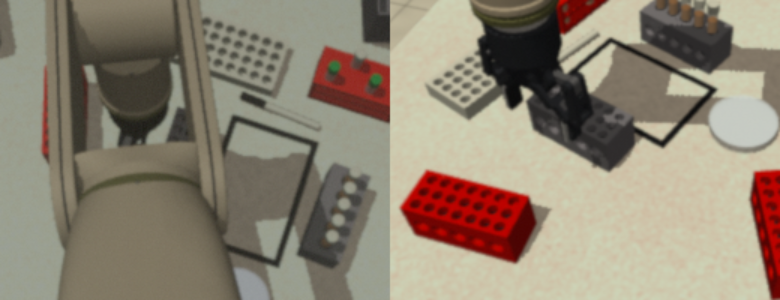

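```bash
python3 -c "
from h import *
p=r.snapshot('side');s=r.sense()['tool_pos']
for z in(s[2]-22,s[2]-9):
  print([(proj(p,[[*(s[:2]+bx*a+by*b),z]])[0]).tolist() for a in(-50,50) for b in(-11,11)])
im=p['image'][170:250,200:300];cv2.imwrite('pics/c2.png',cv2.cvtColor(cv2.resize(im,None,fx=5,fy=5,interpolation=2),4))
"
```

```text
[[266.1, 222.9], [257.7, 230.8], [225.7, 199.2], [217.1, 206.2]]
[[265.3, 218.0], [256.8, 225.9], [224.4, 194.3], [215.7, 201.3]]
```

View pics/c2.png

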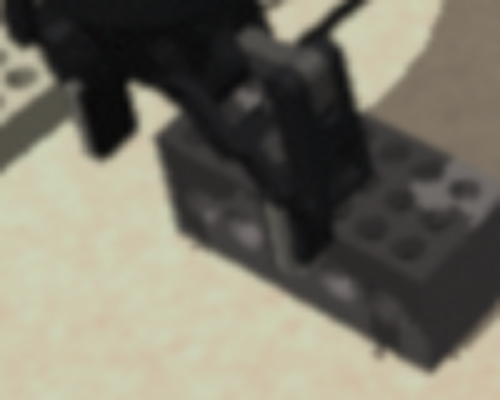

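```bash
python3 -m jog '[[0.001,0,0.02,0,100],[0.001,0,0.043,0,100],[0.001,0,0.043,0,100],[0.001,0.006,0.043,0,100],[0.001,0.012,0.043,0,100],[0.001,0.016,0.043,0,100],[0.001,0.018,0.043,0,100],[0.001,0.018,0.043,0,100]]'; python3 -c "
from h import *
go(-2,153,45)"
```

```text
time: 4.35
tool_pos: [647.4, 111.9, 51.8]
tcp_rot: [-179.8, -0.3, -18.4]
ft_force: [-0.2, 0.7, -0.9]
finger_gap: 85.4
t 4.35 tcp_bay [  3.4 155. ] 51.8 yaw [-179.79   -0.33  -18.36] F [-0.2  0.7 -0.9]
shift m [-0.0055  0.002   0.0067] turn -0.06
```

```bash
python3 -m jog '[[-0.005,0.001,0.006,0,100],[-0.005,0.001,0.006,0,100],[-0.005,0.001,0.006,0,100]]'; python3 -c "
from h import *
go(-2,153,45)"; python3 -m jog '[[0,0,0,0,100]]'
```

```text
time: 4.65
tool_pos: [641.8, 112.8, 45.2]
tcp_rot: [-179.8, -0.3, -18.3]
ft_force: [-0.4, 0.8, -0.3]
finger_gap: 85.5
t 4.65 tcp_bay [ -2.2 154.1] 45.2 yaw [-179.81   -0.28  -18.34] F [-0.4  0.8 -0.3]
shift m [0.0002 0.0011 0.0002] turn -0.04
time: 4.75
tool_pos: [641.5, 112.9, 45.0]
tcp_rot: [-179.8, -0.2, -18.3]
ft_force: [-0.2, 0.1, 1.4]
finger_gap: 85.6
```

```bash
python3 -m jog '[[0,0.003,0,0,100],[0,0.006,-0.001,0,100],[0,0.009,-0.003,0,100],[0,0.012,-0.005,0,100],[0,0.015,-0.007,0,100],[0,0.018,-0.009,0,100],[0,0.02,-0.0105,0,100],[0,0.02,-0.0105,0,100]]'; python3 -c "
from h import *
go(-2,129,60)
p=r.snapshot('side')
im=p['image'][150:250,200:330];cv2.imwrite('pics/c3.png',cv2.cvtColor(cv2.resize(im,None,fx=4,fy=4,interpolation=2),4))
"
```

```text
time: 5.55
tool_pos: [635.5, 93.8, 56.1]
tcp_rot: [-179.8, -0.3, -18.3]
ft_force: [0.0, 4.4, 2.4]
finger_gap: 85.5
t 5.55 tcp_bay [ -2.2 134.1] 56.1 yaw [-179.8    -0.29  -18.34] F [0.  4.4 2.4]
shift m [ 0.0002  0.0051 -0.0039] turn -0.04
```

View pics/c3.png

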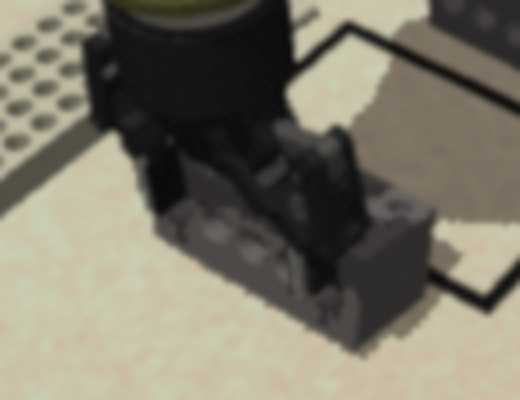

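```bash
python3 -c "
from h import *
p=r.snapshot('side')
def pt(x,y,z):return proj(p,[[*(B+x*bx+y*by),z]])[0].tolist()
print('pivot corner, seen 307.5,217.5:',[pt(-66.6,y,0) for y in(85,80,75,70,65)])
for piv in(85,80,75):
  print(piv,'outer low corner, seen 289,237:',[pt(-66.6,piv+56*np.cos(t),56*np.sin(t)) for t in np.radians([0,8,15,22])])
"
```

```text
pivot corner, seen 307.5,217.5: [[302.7, 226.5], [304.3, 224.9], [305.8, 223.3], [307.3, 221.8], [308.8, 220.2]]
85 outer low corner, seen 289,237: [[284.8, 244.9], [284.7, 242.2], [284.9, 239.5], [285.4, 236.6]]
80 outer low corner, seen 289,237: [[286.4, 243.2], [286.3, 240.5], [286.5, 237.8], [287.0, 234.9]]
75 outer low corner, seen 289,237: [[288.1, 241.5], [288.0, 238.8], [288.2, 236.1], [288.7, 233.2]]
```

```bash
python3 -m jog '[[0,0.002,-0.002,0,100],[0,0.005,-0.005,0,100],[0,0.008,-0.0075,0,100],[0,0.011,-0.01,0,100],[0,0.014,-0.012,0,100],[0,0.017,-0.014,0,100],[0,0.02,-0.015,0,100],[0,0.02,-0.015,0,100]]'; python3 -c "
from h import *
go(-2,129,60)
p=r.snapshot('side')
im=p['image'][150:250,200:330];cv2.imwrite('pics/c4.png',cv2.cvtColor(cv2.resize(im,None,fx=4,fy=4,interpolation=2),4))
"
```

```text
time: 6.45
tool_pos: [629.1, 74.6, 70.9]
tcp_rot: [-179.8, -0.3, -18.3]
ft_force: [0.3, 1.2, -0.2]
finger_gap: 85.3
t 6.45 tcp_bay [ -2.3 113.9] 70.9 yaw [-179.8    -0.29  -18.35] F [ 0.3  1.2 -0.2]
shift m [ 0.0002 -0.0151  0.011 ] turn -0.05
```

View pics/c4.png

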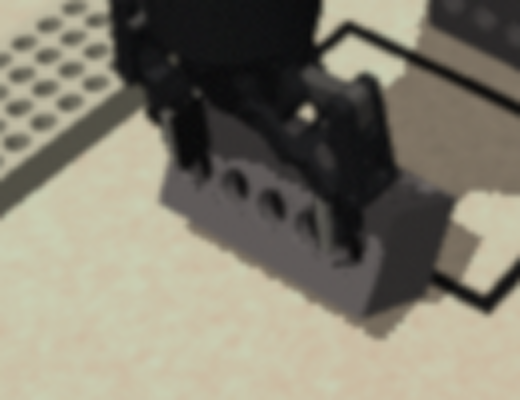

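The rack is tilting evenly, about 30°, with its near lower corner at crop (375,312). I'll continue.

```bash
python3 -m jog '[[0,0.003,-0.0015,0,100],[0,0.006,-0.003,0,100],[0,0.009,-0.004,0,100],[0,0.012,-0.005,0,100],[0,0.015,-0.006,0,100],[0,0.018,-0.0065,0,100],[0,0.021,-0.007,0,100],[0,0.023,-0.007,0,100]]';python3 -m jog '[[0,0.003,0,0,100],[0,0.006,0,0,100],[0,0.008,0,0,100],[0,0.008,0,0,100]]'; python3 -c "
from h import *
go(-2,129,60)
p=r.snapshot('side')
im=p['image'][130:250,200:350];cv2.imwrite('pics/c5.png',cv2.cvtColor(cv2.resize(im,None,fx=4,fy=4,interpolation=2),4))
"
```

```text
time: 7.3
tool_pos: [621.8, 52.7, 77.8]
tcp_rot: [-179.8, -0.3, -18.4]
ft_force: [-0.7, 0.5, -0.3]
finger_gap: 85.2
time: 7.7
tool_pos: [619.1, 44.7, 77.7]
tcp_rot: [-179.8, -0.3, -18.4]
ft_force: [-0.2, -0.7, -0.4]
finger_gap: 85.5
t 7.7 tcp_bay [-2.3 82.4] 77.7 yaw [-179.8    -0.28  -18.38] F [-0.2 -0.7 -0.4]
shift m [ 0.0002 -0.0466  0.0179] turn -0.08
```

View pics/c5.png

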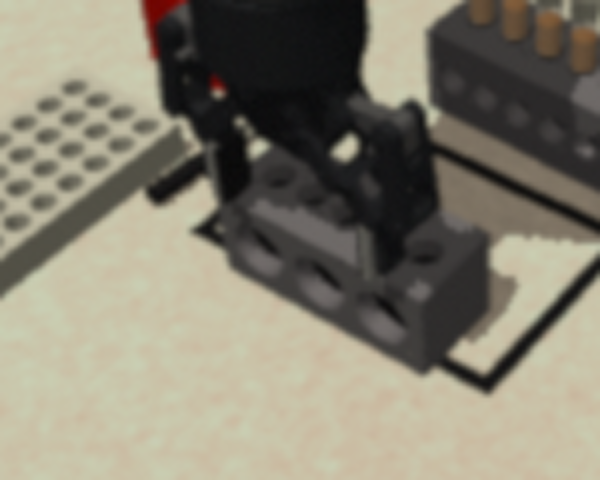

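```bash
python3 -m jog '[[0,0,-0.03,0,100],[0,-0.03,-0.03,0,100],[0,-0.06,-0.03,0,100],[0,-0.06,-0.03,0,100],[0,-0.06,-0.03,0,100]]'; python3 -c "
from h import *
go(-2,110,56)
p=r.snapshot('side')
for x0 in((611,11,-18),):
  f=fit([p],x0);print(f[:2],tobay(f[0][:2]))
print([(d['uv'],atz(p,d['uv'],28),tobay(atz(p,d['uv'],28))) for d in r.pinpoint(p,'rack_mid')[:4]])
im=p['image'].copy();
for u in proj(p,corners(*f[0])):cv2.circle(im,tuple(int(t) for t in u),1,(255,0,0),-1)
im=im[130:250,200:350];cv2.imwrite('pics/c6.png',cv2.cvtColor(cv2.resize(im,None,fx=4,fy=4,interpolation=2),4))
"
```

```text
time: 8.25
tool_pos: [637.8, 102.4, 107.8]
tcp_rot: [-179.8, -0.3, -18.3]
ft_force: [-0.5, -0.2, -0.3]
finger_gap: 85.1
t 8.25 tcp_bay [ -2.7 143. ] 107.8 yaw [-179.81   -0.28  -18.28] F [-0.5 -0.2 -0.3]
shift m [0.0005 0.0332 0.0516] turn 0.02
(array([612.1,  10.6, -18.1]), np.float64(0.297)) [ 1.7 47.7]
[([401.5, 284.4], array([350.7, 159.2,  28. ]), array([-293.1,  106.8])), ([194.7, 277.0], array([689.3, 249.8,  28. ]), array([-1.000e-01,  2.991e+02])), ([285.6, 191.4], array([614.7,  11.2,  28. ]), array([ 4. , 49.1]))]
```

View pics/c6.png

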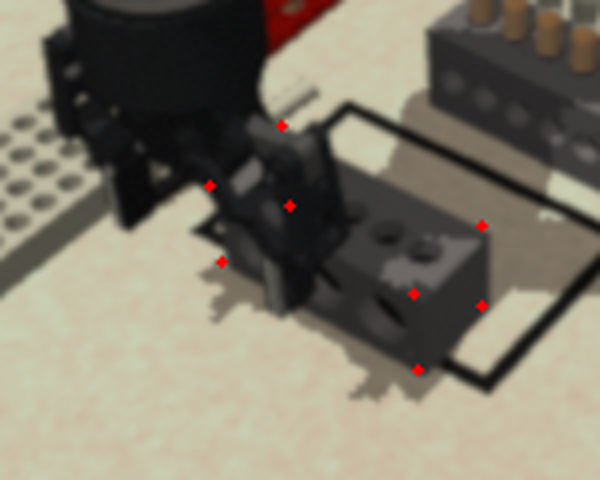

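```bash
python3 -m jog '[[0,0.015,0.02,0,100],[0,0.03,0.05,0,100],[0,0.043,0.052,0,100],[0,0.043,0.052,0,100],[0,0.043,0.052,0,100]]'; python3 -m jog '[[0,0.003,0,0,100],[0,0.006,0,0,100],[0,0.009,0,0,100],[0,0.009,0,0,100]]'; python3 -c "
from h import *
go(-2,86,56)"
```

```text
time: 8.85
tool_pos: [625.2, 60.0, 57.1]
tcp_rot: [-179.8, -0.4, -18.5]
ft_force: [0.4, 0.3, 0.4]
finger_gap: 85.3
time: 9.25
tool_pos: [622.5, 51.3, 57.4]
tcp_rot: [-179.8, -0.4, -18.5]
ft_force: [-0.2, -0.3, 0.6]
finger_gap: 85.4
t 9.25 tcp_bay [-1.2 89.7] 57.4 yaw [-179.78   -0.38  -18.45] F [-0.2 -0.3  0.6]
shift m [-0.0008  0.0037  0.0014] turn -0.15
```

```bash
python3 -m jog '[[-0.001,0.002,0.001,0,100],[-0.001,0.003,0.001,0,100],[-0.001,0.003,0.001,0,100]]'; python3 -m jog '[[0,0.002,0,0,100],[0,0.002,0,0,100]]';python3 -m jog '[[0,0.002,0,0,100],[0,0.002,0,0,100]]';python3 -c "
from h import *
go(-2,86,56)"
```

```text
time: 9.55
tool_pos: [621.0, 49.2, 56.9]
tcp_rot: [-179.7, -0.4, -18.4]
ft_force: [1.6, 3.9, 2.8]
finger_gap: 85.1
time: 9.75
tool_pos: [620.4, 47.3, 56.9]
tcp_rot: [-179.7, -0.4, -18.4]
ft_force: [2.1, 3.6, 0.9]
finger_gap: 85.8
time: 9.95
tool_pos: [619.7, 45.2, 56.9]
tcp_rot: [-179.7, -0.4, -18.4]
ft_force: [1.2, 2.7, 1.5]
finger_gap: 85.4
t 9.95 tcp_bay [-1.9 83. ] 56.9 yaw [-179.73   -0.44  -18.44] F [1.2 2.7 1.5]
shift m [-0.0001 -0.003   0.0009] turn -0.14
```

```bash
python3 -m jog '[[0,0.001,-0.002,0,100],[0,0.003,-0.0045,0,100],[0,0.005,-0.007,0,100],[0,0.008,-0.0095,0,100],[0,0.011,-0.012,0,100],[0,0.014,-0.014,0,100],[0,0.017,-0.016,0,100],[0,0.017,-0.016,0,100]]';python3 -c "
from h import *
go(-2,86,56)
p=r.snapshot('side')
im=p['image'][130:250,200:350];cv2.imwrite('pics/c7.png',cv2.cvtColor(cv2.resize(im,None,fx=4,fy=4,interpolation=2),4))
"
```

```text
time: 10.75
tool_pos: [614.3, 28.6, 73.2]
tcp_rot: [-179.7, -0.5, -18.5]
ft_force: [-0.6, 0.4, -0.3]
finger_gap: 85.2
t 10.75 tcp_bay [-1.9 65.5] 73.2 yaw [-179.72   -0.46  -18.46] F [-0.6  0.4 -0.3]
shift m [-0.0003 -0.0204  0.0173] turn -0.16
```

View pics/c7.png

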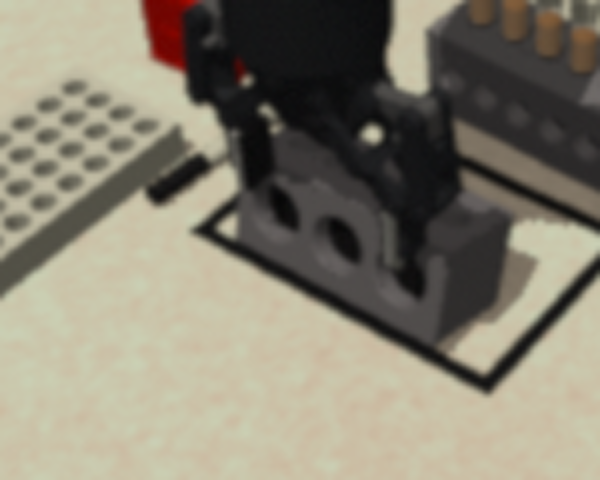

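```bash
python3 -c "
from h import *
p=r.snapshot('side')
def pt(x,y,z):return proj(p,[[*(B+x*bx+y*by),z]])[0].tolist()
X=-67
print('pivot seen 323.7,203.7:',[(y,pt(X,y,0)) for y in(18,13,8,3)])
for v in(18,13,8,3):
  print(v,'outer low, seen 310,216; top outer seen?',[pt(X,v+56*np.cos(t),56*np.sin(t)) for t in np.radians([0,8,16,24])],[pt(X,v+56*np.cos(t)-56*np.sin(t),56*np.sin(t)+56*np.cos(t)) for t in np.radians([0,8,16,24])])
  print('  top inner seen 327,181',[pt(X,v-56*np.sin(t),56*np.cos(t)) for t in np.radians([0,8,16,24])])
"
```

```text
pivot seen 323.7,203.7: [(18, [322.6, 206.3]), (13, [324.0, 204.9]), (8, [325.4, 203.5]), (3, [326.8, 202.0])]
18 outer low, seen 310,216; top outer seen? [[306.3, 223.1], [306.3, 220.4], [306.7, 217.4], [307.4, 214.0]] [[305.2, 203.9], [307.8, 198.7], [310.6, 193.6], [313.7, 188.9]]
  top inner seen 327,181 [[322.5, 187.0], [324.8, 185.0], [327.0, 183.4], [329.1, 182.3]]
13 outer low, seen 310,216; top outer seen? [[307.8, 221.6], [307.8, 218.8], [308.2, 215.8], [308.9, 212.5]] [[306.8, 202.4], [309.4, 197.2], [312.2, 192.1], [315.3, 187.3]]
  top inner seen 327,181 [[324.0, 185.6], [326.3, 183.6], [328.5, 182.0], [330.5, 180.9]]
8 outer low, seen 310,216; top outer seen? [[309.3, 220.0], [309.3, 217.3], [309.7, 214.3], [310.4, 211.0]] [[308.4, 200.8], [311.0, 195.6], [313.8, 190.6], [316.8, 185.8]]
  top inner seen 327,181 [[325.4, 184.2], [327.7, 182.1], [329.9, 180.6], [332.0, 179.5]]
3 outer low, seen 310,216; top outer seen? [[310.8, 218.5], [310.8, 215.8], [311.2, 212.7], [311.9, 209.4]] [[310.0, 199.3], [312.5, 194.1], [315.3, 189.1], [318.4, 184.4]]
  top inner seen 327,181 [[326.9, 182.7], [329.1, 180.7], [331.3, 179.2], [333.4, 178.1]]
```

```bash
python3 -m jog '[[0,0.003,-0.001,0,100],[0,0.006,-0.0025,0,100],[0,0.009,-0.004,0,100],[0,0.012,-0.005,0,100],[0,0.015,-0.006,0,100],[0,0.018,-0.007,0,100],[0,0.018,-0.007,0,100]]';python3 -c "
from h import *
go(-2,86,56)
p=r.snapshot('side')
im=p['image'][130:250,200:350];cv2.imwrite('pics/c8.png',cv2.cvtColor(cv2.resize(im,None,fx=4,fy=4,interpolation=2),4))
"
```

```text
time: 11.55
tool_pos: [608.6, 11.4, 80.3]
tcp_rot: [-179.7, -0.5, -18.5]
ft_force: [-1.2, 3.4, 6.1]
finger_gap: 85.5
t 11.55 tcp_bay [-1.8 47.4] 80.3 yaw [-179.72   -0.48  -18.47] F [-1.2  3.4  6.1]
shift m [-0.0005 -0.0384  0.0245] turn -0.17
```

View pics/c8.png

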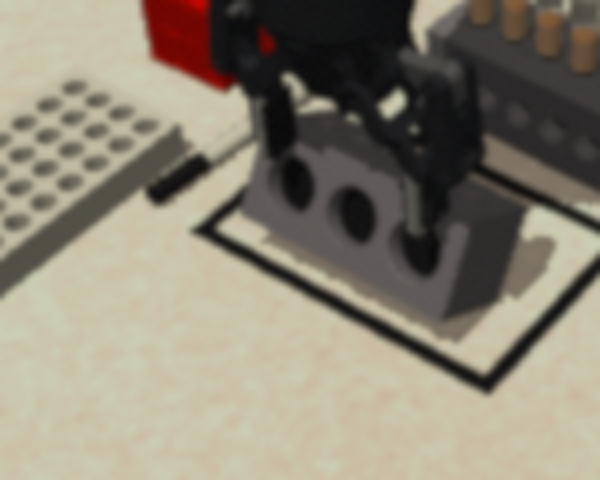

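```bash
python3 -m jog '[[0,0.003,-0.0015,0,100],[0,0.007,-0.0027,0,100],[0,0.011,-0.0035,0,100],[0,0.015,-0.004,0,100],[0,0.019,-0.0043,0,100],[0,0.023,-0.0045,0,100],[0,0.027,-0.0045,0,100],[0,0.027,-0.0045,0,100]]';python3 -c "
from h import *
go(-2,86,56)
p=r.snapshot('side')
im=p['image'][130:250,200:350];cv2.imwrite('pics/c9.png',cv2.cvtColor(cv2.resize(im,None,fx=4,fy=4,interpolation=2),4))
"
```

```text
time: 12.4
tool_pos: [599.9, -14.6, 84.5]
tcp_rot: [-179.7, -0.5, -18.5]
ft_force: [-0.4, 0.9, -0.2]
finger_gap: 85.5
t 12.4 tcp_bay [-2. 20.] 84.5 yaw [-179.72   -0.48  -18.5 ] F [-0.4  0.9 -0.2]
shift m [-0.0005 -0.0659  0.0288] turn -0.2
```

View pics/c9.png

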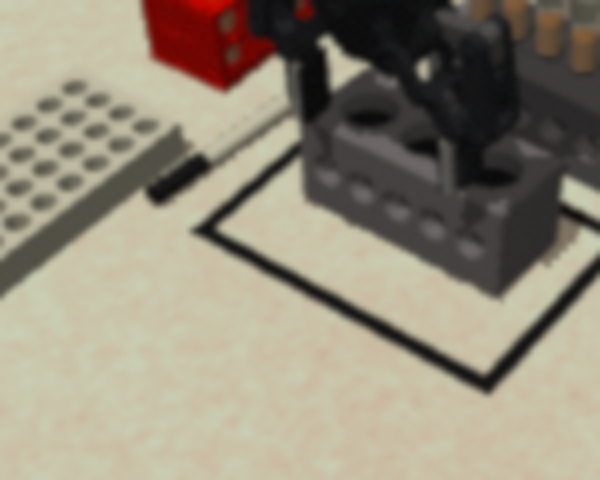

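```bash
python3 -m jog '[[0,0,-0.03,0,100],[0,0,-0.08,0,100],[0,0,-0.13,0,100],[0,0,-0.17,0,100],[-0.1,-0.2,-0.17,0,100],[-0.2,-0.25,-0.17,0,100],[-0.2,-0.3,-0.17,0,100],[-0.2,-0.3,-0.17,0,100]]';python3 -m jog '[[-0.05,-0.15,0,0,100],[-0.05,-0.15,0,0,100],[-0.05,-0.15,0,0,100],[-0.05,-0.15,0,0,100]]'; python3 -c "
from h import *
go(-2,86,56)
ps=[r.snapshot('top'),r.snapshot('side')]
c=B-20*by
for i,p in enumerate(ps):
  f=fit([p],(*c,-18));print(i,f[:2],tobay(f[0][:2]))
  for k,z in(('rack_mid',28),('rack_large',56),('loaded_mid',28),('bay_mid',0)):
    print(k,[(d['uv'],round(d['conf'],2),tobay(atz(p,d['uv'],z)).tolist()) for d in r.pinpoint(p,k)[:4]])
f=fit(ps,(*c,-18));print(f[:2],tobay(f[0][:2]))
"
```

```text
time: 13.25
tool_pos: [545.4, 179.3, 254.8]
tcp_rot: [-179.7, -0.5, -18.5]
ft_force: [1.7, -0.0, 0.1]
finger_gap: 85.8
time: 13.65
tool_pos: [544.1, 342.7, 254.8]
tcp_rot: [-179.6, -0.4, -18.3]
ft_force: [-0.5, -0.2, -1.1]
finger_gap: 85.2
t 13.65 tcp_bay [-167.1  341.7] 254.8 yaw [-179.6    -0.44  -18.26] F [-0.5 -0.2 -1.1]
shift m [0.1634 0.2572 0.1983] turn 0.04
0 (array([589.2, -46.1, -18.9]), np.float64(0.222)) [ -2.2 -13.3]
rack_mid [([374.8, 163.9], 0.72, [-0.6, -8.1]), ([243.2, 118.3], 0.66, [4.0, 294.4]), ([278.2, 278.5], 0.57, [-295.7, 105.1])]
rack_large [([378.9, 162.9], 0.87, [-3.9, -15.0]), ([278.6, 280.0], 0.72, [-298.4, 100.8]), ([243.8, 118.5], 0.59, [-4.4, 285.5])]
loaded_mid [([419.0, 184.9], 0.86, [-13.8, -111.2])]
bay_mid []
1 (array([576.6, -57.5,  15.3]), np.float64(0.414)) [-10.6 -28.1]
rack_mid [([406.1, 281.8], 0.96, [-297.0, 97.8]), ([193.3, 272.2], 0.85, [9.2, 293.8]), ([304.1, 175.0], 0.79, [3.1, -12.0])]
rack_large [([200.3, 284.0], 0.93, [-36.6, 311.4]), ([305.5, 163.7], 0.84, [2.6, -17.9]), ([401.3, 293.4], 0.79, [-305.8, 139.1])]
loaded_mid [([334.6, 148.8], 0.76, [-0.2, -122.0])]
bay_mid []
(array([588.6, -46.7, -18.7]), np.float64(0.698)) [ -2.6 -14. ]
```

```bash
python3 -c "
from h import *
p=r.snapshot('side');g=cv2.cvtColor(p['image'],cv2.COLOR_RGB2GRAY).astype(np.float32)
ys=np.arange(-10,56,1.)
for x in(-55,-30,0,30,55):
  uv=proj(p,[[*(B+x*bx+y*by),0] for y in ys]).astype(np.float32)
  v=cv2.remap(g,uv[:,:1],uv[:,1:],1)[:,0];i=np.argmax(np.diff(v)[:40]) ;print(x,'edge y',ys[i]+.5,v[::6].round())
p=r.snapshot('top');g=cv2.cvtColor(p['image'],cv2.COLOR_RGB2GRAY).astype(np.float32)
ys=np.arange(-100,60,4.)
for x in(-40,0,40):
  uv=proj(p,[[*(B+x*bx+y*by),0] for y in ys]).astype(np.float32)
  print(x,[(int(a),int(b)) for a,b in zip(ys,cv2.remap(g,uv[:,:1],uv[:,1:],1)[:,0])])
"
```

```text
-55 edge y 14.5 [ 56.  63.  72.  75. 134. 221. 221. 222. 223. 223. 220.]
-30 edge y 14.5 [ 79. 108.  79.  75. 137. 219. 222. 225. 222. 221. 223.]
0 edge y 14.5 [ 70.  81.  75.  75. 137. 223. 227. 225. 222. 222. 222.]
30 edge y 14.5 [ 70.  85.  80.  75. 141. 224. 225. 225. 225. 224. 222.]
55 edge y 14.5 [ 72.  91.  81.  75. 140. 224. 223. 226. 224. 224. 223.]
-40 [(-100, 103), (-96, 101), (-92, 92), (-88, 93), (-84, 150), (-80, 159), (-76, 159), (-72, 157), (-68, 126), (-64, 59), (-60, 55), (-56, 97), (-52, 108), (-48, 108), (-44, 108), (-40, 103), (-36, 101), (-32, 103), (-28, 96), (-24, 74), (-20, 56), (-16, 54), (-12, 51), (-8, 54), (-4, 69), (0, 91), (4, 100), (8, 104), (12, 103), (16, 135), (20, 157), (24, 157), (28, 157), (32, 158), (36, 158), (40, 158), (44, 156), (48, 158), (52, 159), (56, 152)]
0 [(-100, 101), (-96, 99), (-92, 86), (-88, 125), (-84, 157), (-80, 158), (-76, 158), (-72, 159), (-68, 130), (-64, 59), (-60, 54), (-56, 96), (-52, 109), (-48, 110), (-44, 105), (-40, 101), (-36, 102), (-32, 101), (-28, 100), (-24, 87), (-20, 69), (-16, 61), (-12, 60), (-8, 70), (-4, 87), (0, 99), (4, 101), (8, 102), (12, 105), (16, 136), (20, 157), (24, 160), (28, 159), (32, 160), (36, 158), (40, 159), (44, 157), (48, 158), (52, 158), (56, 151)]
40 [(-100, 101), (-96, 90), (-92, 91), (-88, 144), (-84, 159), (-80, 159), (-76, 158), (-72, 157), (-68, 130), (-64, 61), (-60, 53), (-56, 96), (-52, 109), (-48, 108), (-44, 104), (-40, 101), (-36, 100), (-32, 101), (-28, 100), (-24, 97), (-20, 87), (-16, 79), (-12, 80), (-8, 86), (-4, 98), (0, 102), (4, 101), (8, 102), (12, 105), (16, 138), (20, 156), (24, 157), (28, 158), (32, 158), (36, 159), (40, 158), (44, 159), (48, 160), (52, 159), (56, 149)]
```

```bash
python3 -c "
from bench import r
print(r.hand_in())"
```

```text
the job is handed in; nothing more can be done
None
```

I rolled the grey rack over two faces with the open fingertips on its outer long face. It came to rest after each roll and was never picked up. It now lies inside the tape with the large wells up. I handed the job in at about 14 s, with the arm well clear.

- **Position:** the rack's bench edge runs 14.5 mm from the bay's centre line at all five points I checked, so its length lies along the bay's x. Its centre is about 13.5 mm past the bay's centre, towards the loaded rack. That leaves about 16 mm clear to the tape on the near side and about 43 mm on the other. It is off-centre because it slid roughly 10 mm on the first roll and slightly less on the second.
- **Loaded rack:** it shows at the same place in both cameras, within 1–3 pixels, and nothing came near it. The highest contact force I read was about 7 N.
- **Checks that disagreed:** the outline fit from the side view was poor because the tape and shadow merged with the rack, so I ignored it. The network and the other fits put the centre 8 to 18 mm off, in line with the edge measurement. The bay itself was not detected in the last pictures, so its position is the one I measured at the start.

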